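Put the drawer things back into their organisers

ROBOT

A 7-joint arm with a two-finger parallel gripper is mounted at the origin on a cart in front of the work surface, level with it; the furniture and walls round the work are solid. World frame = base frame: x ahead of the robot, y to its left, z up, the work surface at z = 0. Lengths are in m, angles in rad, forces in N, time in s.
With the tool pointing down it reaches from about 0.4 to 0.75 m from the base axis. Payload 19.5 kg.
Tool frame: the origin (TCP) lies midway between the tips of the shut fingers; the grasp point (between the pads) lies 19 mm behind it; z points along the fingers, y is the line along which they close (so a half turn about z gives the same grasp; the last joint's range is limited). The gripper opens to 85 mm and grips with 20 to 120 N. Pads are 22 mm wide; open, the fingers measure 114 mm over their backs; the gripper's body (76 mm by 85 mm) begins 54 mm behind the grasp point. The pads swing forward as they close: fully open they stand 13 mm farther back than shut.
Start: joints at [-1.271, 0.707, -0.028, 1.485, 0.022, 0.951, -0.075], TCP at [0.193, 0.542, 0.2] pointing down, gripper open.
Joint ranges: [-2.71, 2.71], [-0.32, 2.16], [-1.57, 1.52], [0, 2.45], [-1.46, 4.6], [0, 2.02], [-2.83, 2.83]. Speed limits (rad/s): [1.89, 1.89, 2.57, 2.57, 3.01, 3.01, 3.01].

INTERFACE

Orientations are given as a 3x3 rotation matrix whose columns are the frame's x, y, z axes.
In Python, from plant import get_obs, camera, close_job, spot_in, place_of gives the robot as it stands. The module is installed in compiled form; this text tells all that it offers.
- The arm moves only by the tool move_arm, never from a script. Its argument "series" is one flat list of numbers, 7 for each row, row after row: the closure, from 0 (fully open) to 1 (shut), then the shift along the tool's x, y, z in mm, then the turn, a rotation vector about the tool's x, y, z in degrees. A call has 1 to 12 rows; each row shifts and turns the commanded pose from where the row before left it, along the tool's axes as they then stand; what a row does not reach is not made up. A row lasts 1/10 s, in which the tool goes at most 50 mm and 8.59 degrees, less where a joint would pass 70% of its speed; a pose out of reach is approached as far as the arm can. A call with a gripper value outside its range is refused whole. The fingers move at their own pace and stop on an object; the grip force is fixed at half the most. Time passes only in rows, so rows that do not move let the fingers close. It gives the time, the measured TCP pose, the force, the opening and the grip force at its end, in the units of the state.
- get_obs(): the state, without advancing time (a new reading comes with each control period).
- camera(name): name is "scene" or "top"; returns a dict with "pixels" (420x560x3 uint8, blue, green, red), "camera_matrix" (3x3 intrinsics, pixels), "distortion" ([k1, k2, p1, p2, k3] as OpenCV has them; the pictures are not rectified), "cam_to_world" (4x4, takes a point from camera to world coordinates). Camera axes: x right, y down, z forward; pixel columns grow to the right and rows downward; lengths in m; the calibration is good to about 2 mm. A picture is of the moment at which its call begins. There is no depth.
- close_job(): hands the job in; it is judged then, once.
Trained networks look in a picture, given as the dict that the camera call returned (one of the last four; its "shot" number tells which), for a name from the list of things; names that differ only in an ending like _2 or _b are one class to them, and where a whole thing is asked for, a point or a joint stands for the part that bears it (a point fixed in the world has none). Each returns a list of dicts, best first, with "conf" (0 to 1); they miss things now and then, are a little off and sometimes report something else, mostly with a low value. They report only what shows in the picture. A call takes as long as a camera call. They do not tell look-alikes from the thing itself.
- spot_in(name, picture): "rect" ([centre column, centre row, width, height] in pixels, round what is visible of it).
- place_of(name, picture): "at" ([column, row] in pixels: a listed point, or the origin of a listed thing).
The state is a dict: "t": time; "qpos": joint angles; "qvel": joint speeds; "tau": joint torques, N m; "eef_pos": TCP position; "eef_rot": TCP orientation; "ft_force": force on the tool from outside, world axes, zero at the start; "moment": the same for the moment, N m; "grip_width": opening from 0.0 (shut) to 1.0 (fully open); "grip_force": force on a finger pad.
Only numpy, scipy, OpenCV 4.12 (cv2) and the standard library are available. Lean on these libraries where they do the work, as an engineer would, in place of code of your own. Each camera call takes 0.05 s, during which the arm holds its last target. There are 200 camera calls.

TASK

The drawer organisers are out on the worktop and a handful of things from the drawer lies beside them. Put each away where it belongs: the two spice jars lying in the V-grooves of the wooden rack, one to a groove and both caps to the same side, the teaspoon flat and lengthwise in the white cutlery tray, and the loose tea light upright in the empty bay of the grey tray. Leave the tea light that is already in the tray, the pepper mill and the tin where they are.

Things in the scene. Friction and masses are not known exactly. Their poses are not given: they have to be found in the camera images.
- jar_green: spice jar with red cap and green label, lying on its side. 106 mm long, 0.12 kg: glass 42 mm in diameter for 85 mm from the foot, then a red cap, 45 mm. Origin on the axis (22 mm up when it lies on the worktop), 62 mm from the foot, 44 mm from the cap's end; x axis towards the cap. Grip it from above across the glass, e.g. 18 mm from the origin towards the foot
- jar_dark: spice jar with red cap and mostly black label, lying on its side. 106 mm long, 0.12 kg: glass 42 mm in diameter for 85 mm from the foot, then a red cap, 45 mm. Origin on the axis (22 mm up when it lies on the worktop), 62 mm from the foot, 44 mm from the cap's end; x axis towards the cap. Grip it from above across the glass, e.g. 18 mm from the origin towards the foot
- teaspoon: teaspoon with a red handle lying flat, 132 mm long, bowl 26 mm wide, 11 mm high, 20 g. Origin at the middle of its length on the underside, where it is gripped across, about 19 mm wide to the fingers; x axis along the spoon, z up
- tea_light: the loose tea light (short candle in a round metal cup) on the worktop outside the trays, 38 mm in diameter, 15 mm high, 15 g. Origin at the centre of its underside, z up
- spice_rack: wooden rack, fixed; origin under its centre on the worktop, z up. Base 164 (x) x 80 (y) x 4 mm; 2 rails along x at y = +-30 mm, 8 mm thick, 27 high, with 90 degree notches that make two V-grooves along y at x = +-40 mm, vertex 8 mm up, 38 wide at top. A jar lies with its glass across both rails, axis 39 mm up, origin about 18 mm from the line y = 0 on the cap's side, foot 44 mm beyond it
- cutlery_tray: white plastic cutlery tray with one long compartment, fixed; origin under its centre on the worktop, x along its length, z up. Outside 168 (x) x 90 (y) x 26 mm, walls and floor 4 mm, rounded rim 3 mm higher
- candle_tray: grey plastic tea-light tray, fixed; origin under its centre on the worktop, z up. Outside 168 (x) x 104 (y) x 18 mm, walls and floor 4 mm, rim 3 mm higher. A wall at x = 0 parts it into two bays, 78 (x) x 96 (y) mm inside, centred at x = -41 mm (near, empty) and +41 mm (far, holds a tea light)
- tea_light_placed: bystander: a second tea light like the first, already put away in the far bay of the grey tray. Origin at the centre of its underside
- pepper_mill: bystander: turned wooden pepper mill standing upright behind the organisers, 58 mm in diameter, 170 mm high. Origin at the centre of its underside
- soup_tin: bystander: small food tin standing behind the organisers, 58 mm in diameter, 72 mm high. Origin at the centre of its underside
Mind the look-alikes: they are no part of the job. What is shaped like the tea_light but yellow is not meant.

How it is judged:
By the outcome, as a careful person would: the job done as asked, in the order asked, and still so for the second after the job is handed in, with the robot touching nothing.
It also fails if it takes over 112 s, if anything falls off the work surface, if the arm or the gripper's body presses on something with over 40 N, if the wrist force passes 120 N, or if a joint passes its speed limit or range.

## Working session

There is one attempt and no reset: what is moved stays moved. The work goes in short steps, Python scripts to look and compute and a tool call to move; the robot and the scene stay as the last step left them, time stands still between calls to the robot, and variables do not carry over. Pictures are saved under pics/ and viewed, at most 14 in all, crops included, and the job is handed in when it is done.

Besides the shell and the picture viewer there is one more tool, called after "Request:" by a JSON object that holds its "op" and its "data", one argument or row to a line. move_arm: Moves the arm, as the interface text tells. Its arguments: {"type":"object","properties":{"series":{"type":"array"}},"required":["series"]}

```bash
mkdir -p pics; cat > h.py <<'E'
import numpy as np,cv2
from plant import *
def ray(pic,uv):
    K=np.array(pic["camera_matrix"]);D=np.array(pic["distortion"],float);T=np.array(pic["cam_to_world"])
    p=cv2.undistortPoints(np.array([[uv]],float),K,D)[0,0]
    d=T[:3,:3]@np.array([p[0],p[1],1]);return T[:3,3],d/np.linalg.norm(d)
def atz(pic,uv,z):
    o,d=ray(pic,uv);return o+d*(z-o[2])/d[2]
def tri(pa,a,pb,b):
    o,d=ray(pa,a);q,e=ray(pb,b)
    s=np.linalg.lstsq(np.c_[d,-e],q-o,rcond=None)[0]
    A=o+d*s[0];B=q+e*s[1];return (A+B)/2,np.linalg.norm(A-B)
def proj(pic,P):
    T=np.linalg.inv(np.array(pic["cam_to_world"]))
    return cv2.projectPoints(np.array(P,float).reshape(-1,3),cv2.Rodrigues(T[:3,:3])[0],T[:3,3],np.array(pic["camera_matrix"]),np.array(pic["distortion"],float))[0][:,0]
E
python3 - <<'E'
from h import *
np.set_printoptions(precision=3,suppress=True)
S=camera("scene");T=camera("top")
cv2.imwrite("pics/s1.png",cv2.resize(S["pixels"],(800,600)));cv2.imwrite("pics/t1.png",cv2.resize(T["pixels"],(800,600),interpolation=cv2.INTER_CUBIC))
print(S["cam_to_world"],T["cam_to_world"])
for n in "jar_green jar_dark teaspoon tea_light spice_rack cutlery_tray candle_tray tea_light_placed pepper_mill soup_tin".split():
    r=[[(np.round(d["at"],1).tolist(),round(d["conf"],2)) for d in place_of(n,p)[:4]] for p in(S,T)]
    print(n,r)
    for a in r[0][:3]:
        for b in r[1][:3]:
            P,e=tri(S,a[0],T,b[0])
            if e<.015: print("   ",a[0],b[0],P,round(e,4))
o=get_obs();print(o["t"],o["eef_pos"],o["eef_rot"],o["grip_width"])
E
```

```text
[[-0.488 -0.371  0.79  -0.338]
 [-0.873  0.219 -0.436  0.437]
 [-0.012 -0.903 -0.43   0.496]
 [ 0.     0.     0.     1.   ]] [[ 0.022 -0.997  0.07   0.41 ]
 [-1.    -0.022 -0.003 -0.036]
 [ 0.004 -0.07  -0.998  0.999]
 [ 0.     0.     0.     1.   ]]
jar_green [[([172.2, 273.9], 0.68)], [([137.4, 260.9], 0.77)]]
    [172.2, 273.9] [137.4, 260.9] [0.349 0.28  0.025] 0.0113
jar_dark [[([373.3, 181.5], 0.64)], [([399.0, 212.4], 0.64)]]
    [373.3, 181.5] [399.0, 212.4] [ 0.476 -0.31   0.032] 0.0017
teaspoon [[([159.0, 249.2], 0.61), ([210.7, 217.1], 0.48)], [([151.8, 199.5], 0.64)]]
    [159.0, 249.2] [151.8, 199.5] [ 0.494  0.264 -0.005] 0.0066
tea_light [[], [([394.6, 305.3], 0.7), ([385.1, 272.1], 0.51)]]
spice_rack [[([372.3, 179.3], 0.53)], [([338.2, 196.7], 0.86), ([315.2, 127.8], 0.3)]]
cutlery_tray [[([277.7, 214.7], 0.91)], [([277.0, 201.3], 0.74)]]
    [277.7, 214.7] [277.0, 201.3] [ 0.497 -0.032 -0.001] 0.002
candle_tray [[([223.7, 225.9], 0.78)], [([221.9, 194.2], 0.59)]]
    [223.7, 225.9] [221.9, 194.2] [ 0.512  0.101 -0.003] 0.0017
tea_light_placed [[([211.3, 218.0], 0.71)], [([212.2, 177.7], 0.7), ([222.6, 200.1], 0.48)]]
    [211.3, 218.0] [212.2, 177.7] [0.548 0.121 0.008] 0.0056
pepper_mill [[([162.8, 207.3], 0.73)], [([383.2, 269.6], 0.68), ([183.0, 128.6], 0.6)]]
    [162.8, 207.3] [183.0, 128.6] [0.667 0.199 0.003] 0.0024
soup_tin [[([271.0, 183.2], 0.94)], [([317.8, 131.8], 0.89)]]
    [271.0, 183.2] [317.8, 131.8] [ 0.672 -0.119 -0.003] 0.0148
1.1 [0.193 0.542 0.2  ] [[-0.942  0.335 -0.   ]
 [ 0.335  0.942 -0.   ]
 [-0.    -0.    -1.   ]] 1.0037357798304418
```

View pics/t1.png

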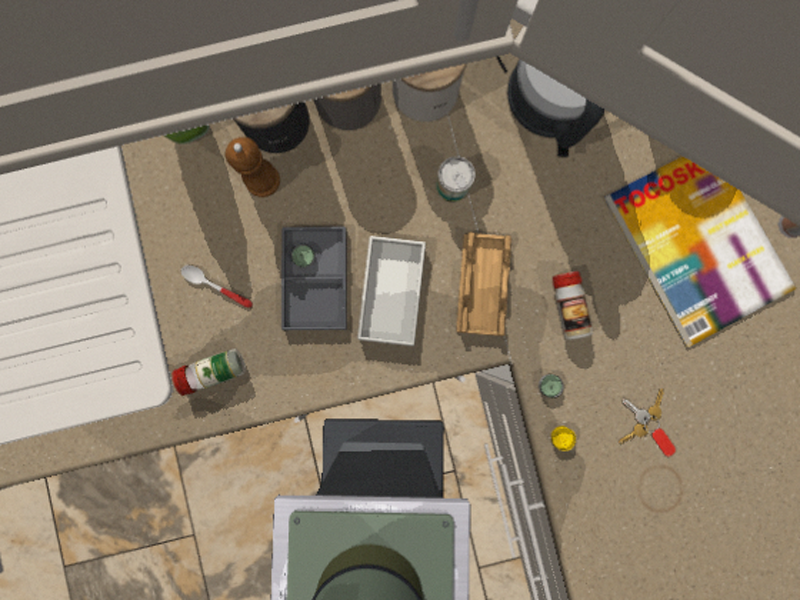

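View pics/s1.png

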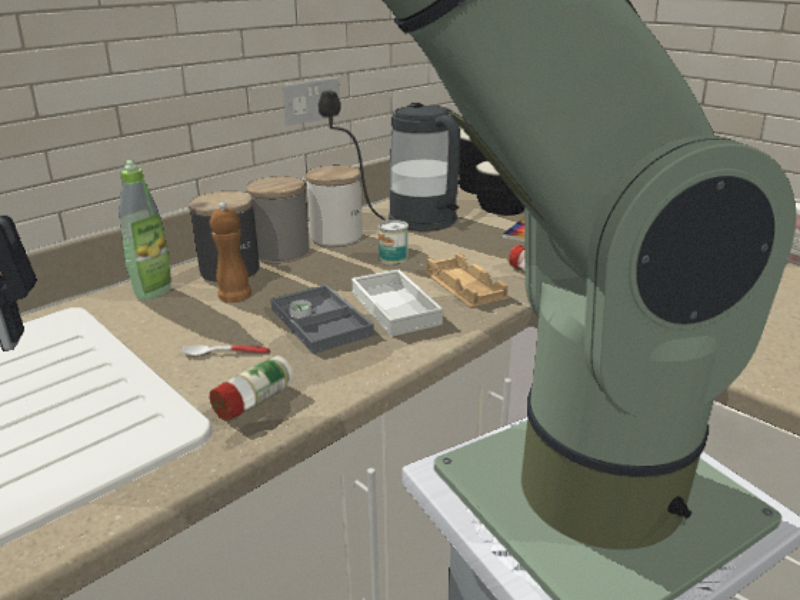

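Top view (800 px): the green jar is at (210,370) with its cap to the left. The dark jar is at (572,305), cap up. The spoon is at (215,288), bowl upper left. The rack is at (485,283), the white tray at (392,290) and the grey tray at (315,278) with a placed tea light at (302,256).

There are two tea-light candidates outside the trays: a green one at (552,386) and a yellow one at (565,439). Yellow is excluded, so the green one is meant. I'll confirm that in an enlarged crop.

```bash
python3 - <<'E'
from h import *
T=camera("top");p=T["pixels"]
for n,(c,r) in {"ta":(255,165),"tb":(120,150)}.items():
    cv2.imwrite(f"pics/{n}.png",cv2.resize(p[r:r+150,c:c+200],(800,600),interpolation=cv2.INTER_CUBIC))
E
```

```text
(no output)
```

View pics/ta.png

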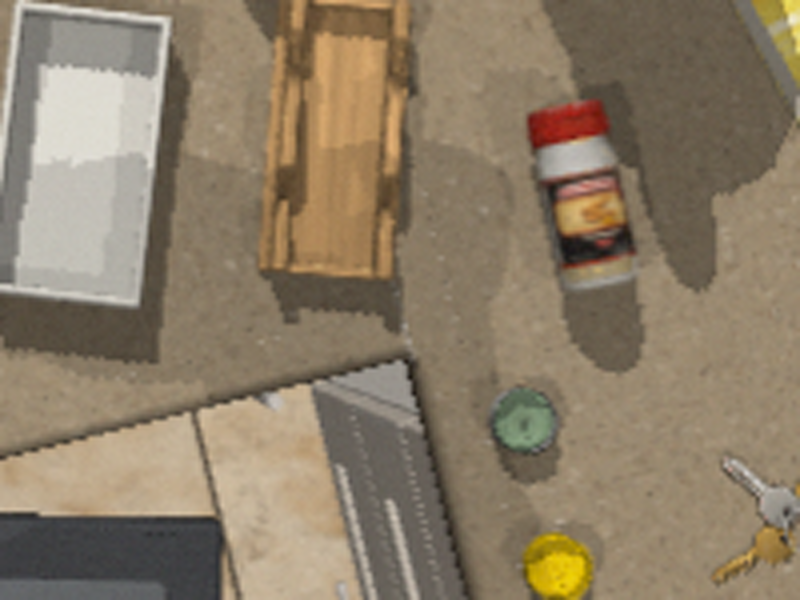

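View pics/tb.png

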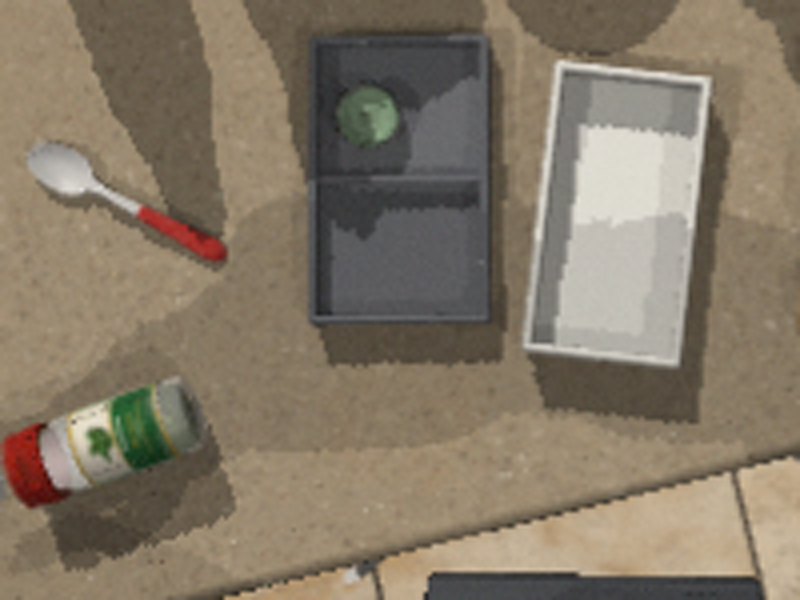

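The crop confirms it: the round cup at crop (524,420) is green, like the placed one, and is the one meant. The cup at (558,567) is yellow and is not. Next: positions from both views, plus a rack crop.

```bash
python3 - <<'E'
from h import *
np.set_printoptions(precision=4,suppress=True)
T=camera("top");S=camera("scene")
A=lambda x,y:(255+(x+.5)/4-.5,165+(y+.5)/4-.5)
B=lambda x,y:(120+(x+.5)/4-.5,150+(y+.5)/4-.5)
C=lambda x,y:((x+.5)*.7-.5,(y+.5)*.7-.5)
ang=lambda a,b:np.degrees(np.arctan2(*(a-b)[:2][::-1]))
for n,c,f in(("green",B(12,472),B(191,409)),("dark",A(567,107),A(601,283))):
    c=atz(T,c,.022);f=atz(T,f,.022);d=(c-f)/np.linalg.norm(c-f);print(n,"cap",c,"foot",f,"L",np.linalg.norm(c-f),"origin",(c+f)/2+d*.009,"yaw",ang(c,f))
b,h=B(27,160),B(227,252);P,Q=atz(T,b,.006),atz(T,h,.006);print("spoon",P,Q,np.linalg.norm(P-Q),(P+Q)/2,ang(Q,P))
print(" tri",tri(T,b,S,C(181,350)),tri(T,h,S,C(270,350)))
print("tea",atz(T,A(524,420),.013),"placed",atz(T,B(367,115),.015))
for n,q,z,s in(("white",[(556,62),(710,78),(680,366),(526,350)],.029,[(353,281),(401,271),(441,310),(393,331)]),("grey",[(311,37),(489,37),(489,320),(311,320)],.021,[(272,297),(322,287),(373,323),(318,349)])):
    X=np.array([atz(T,B(*k),z) for k in q]);print(n,X.mean(0),"sides",[np.linalg.norm(X[i]-X[i-1]) for i in range(4)],"yaw",ang(X[0],X[3]),ang(X[1],X[2]))
    print(" tri",[ (lambda r:(r[0].round(3).tolist(),round(r[1],3)))(tri(T,B(*k),S,C(*j))) for k,j in zip(q,s)])
print("green tri",tri(T,B(12,472),S,C(222,400)),tri(T,B(191,409),S,C(278,368)))
a=cv2.resize(T["pixels"][150:250,310:370],(360,600),interpolation=cv2.INTER_CUBIC)
b=cv2.resize(S["pixels"][170:220,290:363],(438,300),interpolation=cv2.INTER_CUBIC)
cv2.imwrite("pics/r.png",np.hstack([a,np.vstack([b,np.zeros((300,438,3),np.uint8)])]))
E
```

```text
green cap [0.335  0.3198 0.022 ] foot [0.3733 0.2184 0.022 ] L 0.10846458227345815 origin [0.351  0.2775 0.022 ] yaw 110.7029626288001
dark cap [ 0.5249 -0.3078  0.022 ] foot [ 0.4232 -0.3278  0.022 ] L 0.10367810896246941 origin [ 0.4829 -0.3161  0.022 ] yaw 11.125049361171156
spoon [0.5167 0.3254 0.006 ] [0.465 0.205 0.006] 0.13102757390250513 [0.4908 0.2652 0.006 ] -113.24618971125555
 tri (array([0.516 , 0.3231, 0.0116]), np.float64(0.0004967809325843121)) (array([0.4646, 0.2045, 0.0031]), np.float64(0.0025483428162511455))
tea [ 0.3431 -0.2859  0.013 ] placed [0.5466 0.124  0.015 ]
white [ 0.4911 -0.0244  0.029 ] sides [np.float64(0.16695757601292074), np.float64(0.08950963189331186), np.float64(0.16690163178896208), np.float64(0.08843188103422668)] yaw -4.424492815584825 -4.794392626210682
 tri [([0.578, 0.012, 0.025], np.float64(0.004)), ([0.569, -0.079, 0.026], np.float64(0.007)), ([0.405, -0.061, 0.027], np.float64(0.001)), ([0.41, 0.026, 0.011], np.float64(0.004))]
grey [0.5096 0.1027 0.021 ] sides [np.float64(0.16501480036408908), np.float64(0.10390907939298), np.float64(0.16497392490360488), np.float64(0.10266918474360968)] yaw 2.0605605386009826 1.6301151465037833
 tri [([0.589, 0.155, 0.025], np.float64(0.003)), ([0.596, 0.057, 0.016], np.float64(0.007)), ([0.428, 0.048, 0.023], np.float64(0.0)), ([0.424, 0.148, 0.01], np.float64(0.011))]
green tri (array([0.3346, 0.3126, 0.0324]), np.float64(0.006840174643942811)) (array([0.3743, 0.2192, 0.0262]), np.float64(0.00411180029619116))
```

View pics/r.png

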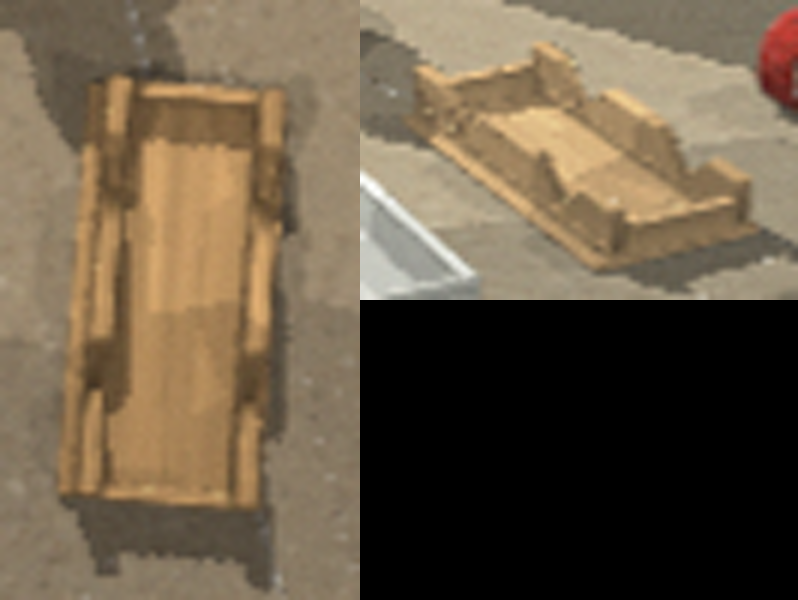

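The rack crop shows rail tops running from far (110,78)/(287,90) to near (82,490)/(258,506), with notches near crop rows 190 and 365. It also has low end boards between the rails, so I'll grip the jars a little above their axis.

```bash
cat >> h.py <<'E'
np.set_printoptions(precision=4,suppress=True)
def go(x,y,z,a,o=None):
    """turn about tool z first (deg), then shifts in tool axes (mm)"""
    o=o or get_obs();R=np.array(o["eef_rot"]);a0=np.degrees(np.arctan2(R[1,1],R[0,1]))
    t=-((a-a0+180)%360-180);c,s=np.cos(np.radians(a)),np.sin(np.radians(a))
    G=np.array([[-s,c,0],[c,s,0],[0,0,-1.]])  # columns x=(-s,c)?
    Y=np.array([c,s,0]);Z=np.array([0,0,-1.]);G=np.c_[np.cross(Y,Z),Y,Z]
    d=G.T@(np.array([x,y,z])-np.array(o["eef_pos"]))*1000
    print("turn",round(t,1),"shift",d.round(1),"tilt",np.degrees(np.arccos(min(1,-R[2,2]))).round(2),"t",o["t"],"j7",np.round(o["qpos"][6],2))
E
python3 - <<'E'
from h import *
from scipy.optimize import least_squares
T=camera("top")
C=lambda x,y:(310+(x+.5)/6-.5,150+(y+.5)/6-.5)
q=[(110,78),(287,90),(258,506),(82,490)]
X=np.array([atz(T,C(*k),.027) for k in q]);m=np.array([(82,34),(82,-34),(-82,-34),(-82,34)])/1000
print("sides",[np.linalg.norm(X[i]-X[i-1]) for i in range(4)])
f=lambda p:((np.c_[np.cos(p[2])*m[:,0]-np.sin(p[2])*m[:,1],np.sin(p[2])*m[:,0]+np.cos(p[2])*m[:,1]]+p[:2])-X[:,:2]).ravel()
r=least_squares(f,[.5,-.15,0]);p=r.x;print("rack",p[:2],np.degrees(p[2]),"res",r.fun*1000)
R=lambda x,y:p[:2]+np.array([np.cos(p[2])*x-np.sin(p[2])*y,np.sin(p[2])*x+np.cos(p[2])*y])
for x in(.04,-.04):
    print("groove",x,"tool xy",R(x,0),"capend",R(x,.062),"px notch",[((proj(T,[*R(x,y),.015])[0]-(310,150)+.5)*6).round() for y in(.03,-.03)])
def W(x,y): a=np.radians(-4.6);return np.array([.4911+np.cos(a)*x-np.sin(a)*y,-.0244+np.sin(a)*x+np.cos(a)*y])
print("white -y rim at",W(.05,-.045),W(-.04,-.045))
a=np.radians(110.7);g=np.array([.351,.2775])-.018*np.array([np.cos(a),np.sin(a)]);print("green grasp",g);go(*g,.1,20.7)
a=np.radians(11.1);g=np.array([.4829,-.3161])-.018*np.array([np.cos(a),np.sin(a)]);print("dark grasp",g)
E
```

```text
sides [np.float64(0.1595902944231356), np.float64(0.068683489851715), np.float64(0.16121404438240763), np.float64(0.06760462707020994)]
rack [ 0.5063 -0.1767] -3.2450695836623993 res [ 2.1784 -0.4651  1.4144  0.2581 -1.3984 -0.1195 -2.1944  0.3266]
groove 0.04 tool xy [ 0.5462 -0.179 ] capend [ 0.5497 -0.1171] px notch [array([111., 185.]), array([264., 198.])]
groove -0.04 tool xy [ 0.4663 -0.1744] capend [ 0.4699 -0.1125] px notch [array([ 96., 389.]), array([250., 402.])]
white -y rim at [ 0.5373 -0.0733] [ 0.4476 -0.066 ]
green grasp [0.3574 0.2607]
turn 49.7 shift [-321.1   54.7  100.2] tilt 0.0 t 1.3 j7 -0.08
dark grasp [ 0.4652 -0.3196]
```

Request:
{"op": "move_arm", "data": {
  "series": [0, 0, 0, 0, 0, 0, 8.3, 0, 0, 0, 0, 0, 0, 8.3, 0, 0, 0, 0, 0, 0, 8.3, 0, 0, 0, 0, 0, 0, 8.3, 0, 0, 0, 0, 0, 0, 8.3, 0, 0, 0, 0, 0, 0, 8.2, 0, -40, 7, 12, 0, 0, 0, 0, -40, 7, 12, 0, 0, 0, 0, -40, 7, 12, 0, 0, 0, 0, -40, 7, 12, 0, 0, 0, 0, -40, 7, 12, 0, 0, 0, 0, -40, 7, 12, 0, 0, 0]
}}

```text
t: 2.5
eef_pos: [0.3175, 0.3308, 0.1279]
eef_rot: [[-0.354, 0.935, 0.0], [0.935, 0.354, 0.0], [0.0, 0.0, -1.0]]
ft_force: [1.3, -0.0, -0.2]
grip_width: 1.001
grip_force: 0.0
```

Request:
{"op": "move_arm", "data": {
  "series": [0, -40, 7, 10, 0, 0, 0, 0, -41, 6, 10, 0, 0, 0, 0, 0, 0, 0, 0, 0, 0, 0, 0, 0, 0, 0, 0, 0, 0, 0, 0, 0, 0, 0, 0]
}}

```text
t: 3.0
eef_pos: [0.3574, 0.2619, 0.1084]
eef_rot: [[-0.355, 0.935, 0.0], [0.935, 0.355, 0.001], [0.0, 0.0, -1.0]]
ft_force: [-0.5, 0.4, 0.3]
grip_width: 1.001
grip_force: 0.0
```

```bash
python3 - <<'E'
from h import *
go(.3574,.2607,.005,20.7)
E
```

```text
turn 0.1 shift [ -1.1  -0.4 103.4] tilt 0.03 t 3.0 j7 -0.2
```

Request:
{"op": "move_arm", "data": {
  "series": [0, -1, 0, 35, 0, 0, 0, 0, 0, 0, 35, 0, 0, 0, 0, 0, 0, 20, 0, 0, 0, 0, 0, 0, 13, 0, 0, 0, 0, 0, 0, 0, 0, 0, 0, 1, 0, 0, 0, 0, 0, 0, 1, 0, 0, 0, 0, 0, 0, 1, 0, 0, 0, 0, 0, 0, 1, 0, 0, 0, 0, 0, 0, 1, 0, 0, 0, 0, 0, 0, 1, 0, 0, 0, 0, 0, 0, 1, 0, 0, 0, 0, 0, 0]
}}

```text
t: 4.2
eef_pos: [0.3568, 0.2599, 0.007]
eef_rot: [[-0.354, 0.935, -0.001], [0.935, 0.354, 0.0], [0.001, -0.001, -1.0]]
ft_force: [-12.5, -2.4, 56.6]
grip_width: 0.284
grip_force: 53.1
```

```bash
python3 - <<'E'
from h import *
T=camera("top");S=camera("scene")
a=cv2.resize(T["pixels"][220:300,100:180],(400,400),interpolation=cv2.INTER_CUBIC)
b=cv2.resize(S["pixels"][210:310,120:220],(400,400),interpolation=cv2.INTER_CUBIC)
cv2.imwrite("pics/g1.png",np.hstack([a,b]));o=get_obs();print(o["grip_width"],o["ft_force"],o["moment"],o["eef_pos"])
E
```

```text
0.28368333727973466 [-12.4091  -2.3761  56.703 ] [-0.7651  3.1184 -0.0037] [0.3569 0.2599 0.007 ]
```

View pics/g1.png

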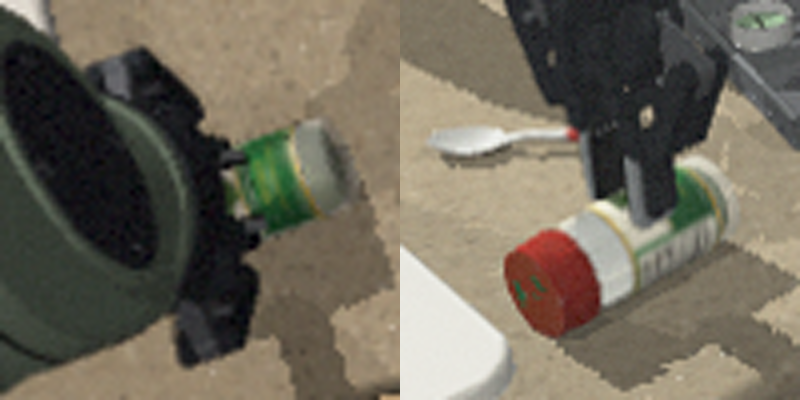

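The fingertips ended high on the jar, so contact is above its axis (lift force 57 N). I'll open, go lower and regrip.

Request:
{"op": "move_arm", "data": {
  "series": [0, 0, 0, -5, 0, 0, 0, 0, 0, 0, 0, 0, 0, 0, 0, 0, 0, 0, 0, 0, 0, 0, 0, 0, 0, 0, 0, 0, 0, 0, 0, 0, 0, 0, 0]
}}

```text
t: 4.8
eef_pos: [0.358, 0.2599, 0.01]
eef_rot: [[-0.354, 0.935, -0.0], [0.935, 0.354, -0.0], [-0.0, -0.0, -1.0]]
ft_force: [-0.2, 0.2, -0.4]
grip_width: 0.999
grip_force: 0.0
```

```bash
python3 - <<'E'
from h import *
o=get_obs();print(o["grip_width"],o["ft_force"],o["eef_pos"]);go(.3574,.2607,-.001,20.7)
T=camera("top");S=camera("scene")
b=cv2.resize(S["pixels"][210:310,120:220],(600,600),interpolation=cv2.INTER_CUBIC)
cv2.imwrite("pics/g2.png",b)
E
```

```text
0.9987212584856454 [-0.1761  0.1722 -0.3857] [0.358  0.2599 0.01  ]
turn 0.0 shift [ 1.  -0.3 11. ] tilt 0.02 t 4.8 j7 -0.18
```

View pics/g2.png

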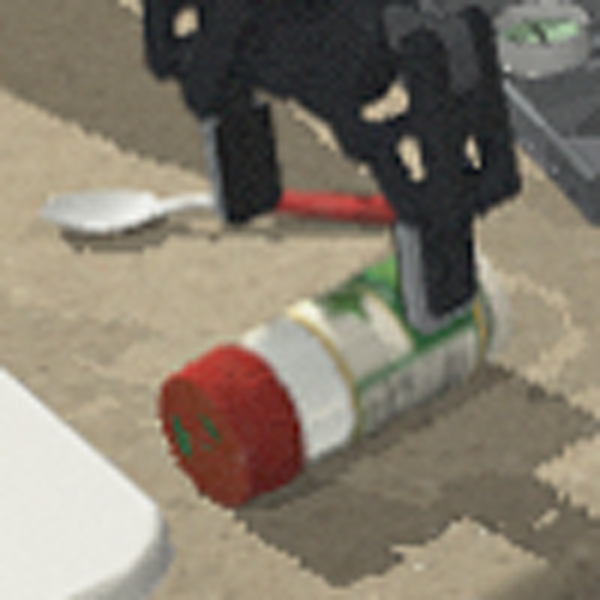

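```bash
python3 - <<'E'
from h import *
S=camera("scene");T=camera("top");o=get_obs();p=np.array(o["eef_pos"]);R=np.array(o["eef_rot"])
for z in(0,.01,.02,.03,.04,.05): print(z,[proj(S,[*(p+s*R[:,1]*.048)[:2],z])[0].round(1) for s in(-1,1)])
print("seen front 191.3,265 rear 160.8,247.5")
# jar: red cap centroid & whole
for P,n in((T,"T"),(S,"S")):
    h=cv2.cvtColor(P["pixels"],cv2.COLOR_BGR2HSV);m=((h[...,0]<8)|(h[...,0]>172))&(h[...,1]>150)&(h[...,2]>70)
    k,l,st,ce=cv2.connectedComponentsWithStats(m.astype(np.uint8))
    print(n,[(st[i,:5].tolist(),ce[i].round(1)) for i in range(1,k) if st[i,4]>40])
    print(n,[(d["at"],round(d["conf"],2)) for d in place_of("jar_green",P)])
E
```

```text
0 [array([196.2, 289.1]), array([163.8, 269.9])]
0.01 [array([195.7, 284.6]), array([163.2, 265.7])]
0.02 [array([195.2, 280.1]), array([162.6, 261.4])]
0.03 [array([194.7, 275.5]), array([161.9, 257. ])]
0.04 [array([194.2, 270.9]), array([161.3, 252.6])]
0.05 [array([193.7, 266.2]), array([160.6, 248.1])]
seen front 191.3,265 rear 160.8,247.5
T [([480, 114, 13, 10, 51], array([484.8, 118.5])), ([471, 118, 11, 11, 56], array([475.9, 122.9])), ([461, 123, 11, 11, 68], array([465.8, 127.8])), ([440, 128, 22, 17, 142], array([449.7, 135.8])), ([430, 137, 10, 12, 46], array([435. , 142.2])), ([387, 190, 20, 12, 157], array([396.4, 195.4])), ([155, 202, 21, 13, 101], array([165.7, 208.3])), ([457, 300, 16, 19, 165], array([464.3, 309.2]))]
T [([141.7, 262.1], 0.74)]
S [([357, 172, 11, 16, 88], array([360.7, 178.1])), ([147, 268, 23, 26, 372], array([158.9, 280. ]))]
S [([172.5, 272.9], 0.57)]
```

The projection puts the open fingertips at z≈50 mm with the TCP reading 10 mm, where about 23 mm was expected. So the tips sit about 27 mm higher than the description implies. I'll descend in small steps and watch the force.

Request:
{"op": "move_arm", "data": {
  "series": [0, 0, 0, 5, 0, 0, 0, 0, 0, 0, 5, 0, 0, 0, 0, 0, 0, 5, 0, 0, 0, 0, 0, 0, 4, 0, 0, 0, 0, 0, 0, 0, 0, 0, 0]
}}

```text
t: 5.6
eef_pos: [0.3578, 0.2598, -0.0094]
eef_rot: [[-0.354, 0.935, -0.001], [0.935, 0.354, -0.001], [-0.0, -0.001, -1.0]]
ft_force: [0.3, 0.7, -0.4]
grip_width: 1.004
grip_force: 0.0
```

```bash
python3 - <<'E'
from h import *
S=camera("scene");o=get_obs();print(o["ft_force"],o["eef_pos"])
b=cv2.resize(S["pixels"][210:310,120:220],(600,600),interpolation=cv2.INTER_CUBIC)
cv2.imwrite("pics/g3.png",b)
E
```

```text
[ 0.3549  0.2152 -0.5224] [ 0.3579  0.2598 -0.0091]
```

View pics/g3.png

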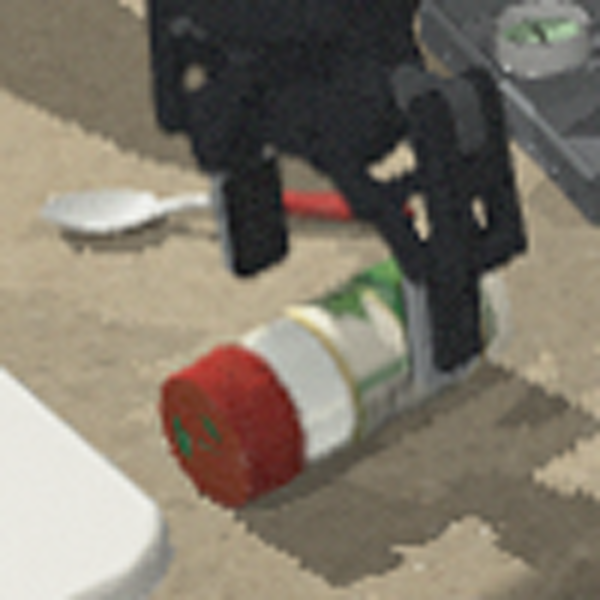

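Request:
{"op": "move_arm", "data": {
  "series": [0, 0, 0, 5, 0, 0, 0, 0, 0, 0, 5, 0, 0, 0, 0, 0, 0, 3, 0, 0, 0, 0, 0, 0, 0, 0, 0, 0, 1, 0, 0, 0, 0, 0, 0, 1, 0, 0, 0, 0, 0, 0, 1, 0, 0, 0, 0, 0, 0, 1, 0, 0, 0, 0, 0, 0, 1, 0, 0, 0, 0, 0, 0, 1, 0, 0, 0, 0, 0, 0]
}}

```text
t: 6.65
eef_pos: [0.3582, 0.26, -0.0214]
eef_rot: [[-0.354, 0.935, 0.0], [0.935, 0.354, 0.0], [0.0, 0.001, -1.0]]
ft_force: [-1.5, -1.5, 8.5]
grip_width: 0.487
grip_force: 59.4
```

Request:
{"op": "move_arm", "data": {
  "series": [1, 0, 0, -20, 0, 0, 0, 1, 0, 0, -40, 0, 0, 0, 1, 0, 0, -40, 0, 0, 0, 1, 0, 0, -20, 0, 0, 8, 1, 0, 0, 0, 0, 0, 8, 1, 0, 0, 0, 0, 0, 8, 1, 0, 0, 0, 0, 0, 0]
}}

```text
t: 7.35
eef_pos: [0.3579, 0.2601, 0.0983]
eef_rot: [[0.06, 0.998, 0.0], [0.998, -0.06, -0.0], [-0.0, 0.0, -1.0]]
ft_force: [-0.1, -0.2, -1.1]
grip_width: 0.484
grip_force: 62.2
```

```bash
python3 - <<'E'
from h import *
go(.5462,-.179,.05,-3.2)
o=get_obs();print(o["grip_width"],o["eef_pos"])
E
```

```text
turn -0.2 shift [-427.9  212.5   48.3] tilt 0.01 t 7.35 j7 -0.43
0.48447093915187855 [0.3579 0.2601 0.0983]
```

Request:
{"op": "move_arm", "data": {
  "series": [1, -39, 19, 0, 0, 0, 0, 1, -39, 19, 0, 0, 0, 0, 1, -39, 19, 0, 0, 0, 0, 1, -39, 19, 0, 0, 0, 0, 1, -39, 19, 0, 0, 0, 0, 1, -39, 19, 0, 0, 0, 0, 1, -39, 19, 0, 0, 0, 0, 1, -39, 19, 0, 0, 0, 0, 1, -39, 19, 0, 0, 0, 0, 1, -39, 20, 0, 0, 0, 0, 1, -38, 21, 20, 0, 0, 0, 1, 0, 0, 0, 0, 0, 0]
}}

```text
t: 8.55
eef_pos: [0.5448, -0.1851, 0.0759]
eef_rot: [[0.059, 0.998, -0.002], [0.998, -0.059, -0.003], [-0.003, -0.002, -1.0]]
ft_force: [0.4, 1.4, -1.2]
grip_width: 0.487
grip_force: 62.1
```

```bash
python3 - <<'E'
from h import *
go(.5462,-.179,-.004,-3.2)
T=camera("top")
a=cv2.resize(T["pixels"][150:250,290:390],(600,600),interpolation=cv2.INTER_CUBIC)
S=camera("scene")
cv2.imwrite("pics/p1.png",a)
E
```

```text
turn -0.2 shift [ 6.2  1.1 79.9] tilt 0.18 t 8.55 j7 0.26
```

View pics/p1.png

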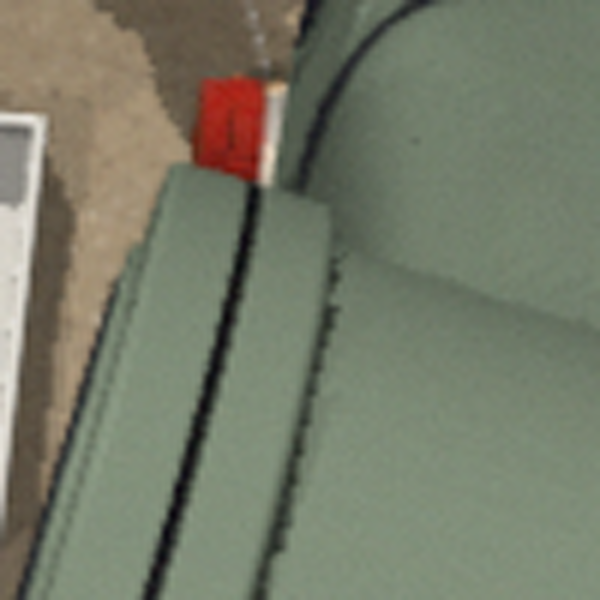

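Request:
{"op": "move_arm", "data": {
  "series": [1, 0, 0, 20, 0, 0, 0, 1, 0, 0, 20, 0, 0, 0, 1, 0, 0, 15, 0, 0, 0, 1, 0, 0, 0, 0, 0, 0]
}}

```text
t: 9.05
eef_pos: [0.5443, -0.178, 0.0221]
eef_rot: [[0.054, 0.999, -0.002], [0.999, -0.054, 0.001], [0.001, -0.002, -1.0]]
ft_force: [-0.1, 0.2, -1.0]
grip_width: 0.485
grip_force: 62.1
```

```bash
python3 - <<'E'
from h import *
go(.5462,-.179,-.004,-3.2)
T=camera("top")
h=cv2.cvtColor(T["pixels"],cv2.COLOR_BGR2HSV);m=((h[...,0]<8)|(h[...,0]>172))&(h[...,1]>150)&(h[...,2]>70)
ys,xs=np.nonzero(m[160:190,310:350]);print("cap px",xs.min()+310,xs.max()+310,ys.min()+160,ys.max()+160)
z=get_obs()["eef_pos"][2]+.0434
for u,v in((xs.min()+309.5,ys.min()+164),(xs.min()+315,ys.min()+159.5)): print(atz(T,(u,v),z))
E
```

```text
turn 0.1 shift [-0.9  1.9 26.1] tilt 0.15 t 9.05 j7 0.26Traceback (most recent call last):
  File "<stdin>", line 5, in <module>
    return umr_minimum(a, axis, None, out, keepdims, initial, where)
ValueError: zero-size array to reduction operation minimum which has no identity
```

Request:
{"op": "move_arm", "data": {
  "series": [1, -1, 2, 10, 0, 0, 0, 1, 0, 0, 8, 0, 0, 0, 1, 0, 0, 3, 0, 0, 0, 1, 0, 0, 0, 0, 0, 0]
}}

```text
t: 9.5
eef_pos: [0.5469, -0.1805, 0.0018]
eef_rot: [[0.057, 0.998, -0.001], [0.998, -0.057, 0.0], [0.0, -0.001, -1.0]]
ft_force: [1.1, -0.8, -0.4]
grip_width: 0.486
grip_force: 62.2
```

Request:
{"op": "move_arm", "data": {
  "series": [1, 0, 0, 3, 0, 0, 0, 1, 0, 0, 2, 0, 0, 0, 1, 0, 0, 0, 0, 0, 0]
}}

```text
t: 9.8
eef_pos: [0.5475, -0.1805, -0.0021]
eef_rot: [[0.057, 0.998, 0.001], [0.998, -0.057, -0.0], [-0.0, 0.001, -1.0]]
ft_force: [-2.9, 2.7, 13.6]
grip_width: 0.489
grip_force: 63.8
```

Request:
{"op": "move_arm", "data": {
  "series": [0.32, 0, 0, 0, 0, 0, 0, 0.32, 0, 0, 0, 0, 0, 0, 0.32, 0, 0, 0, 0, 0, 0, 0.32, 0, 0, 0, 0, 0, 0, 0.32, 0, 0, -10, 0, 0, 0, 0.32, 0, 0, -30, 0, 0, 0, 0.32, 0, 0, -40, 0, 0, 0, 0, 0, 0, -40, 0, 0, 0, 0, 0, 0, 0, 0, 0, 0]
}}

```text
t: 10.7
eef_pos: [0.5491, -0.1813, 0.1226]
eef_rot: [[0.057, 0.998, 0.007], [0.998, -0.057, -0.002], [-0.002, 0.007, -1.0]]
ft_force: [0.2, 0.2, -1.2]
grip_width: 0.986
grip_force: 0.0
```

```bash
python3 - <<'E'
from h import *
o=get_obs();print(o["grip_width"],o["ft_force"])
go(.4652,-.3196,.06,-78.9)
E
```

```text
0.9864882817554151 [ 0.2203  0.239  -1.1829]
turn 75.6 shift [-108.9  119.6   62.6] tilt 0.41 t 10.7 j7 0.25
```

Request:
{"op": "move_arm", "data": {
  "series": [0, 0, 0, 0, 0, 0, 8.4, 0, 0, 0, 0, 0, 0, 8.4, 0, 0, 0, 0, 0, 0, 8.4, 0, 0, 0, 0, 0, 0, 8.4, 0, 0, 0, 0, 0, 0, 8.4, 0, 0, 0, 0, 0, 0, 8.4, 0, 0, 0, 0, 0, 0, 8.4, 0, 0, 0, 0, 0, 0, 8.4, 0, 0, 0, 0, 0, 0, 8.4, 0, -27, 30, 0, 0, 0, 0, 0, -27, 30, 0, 0, 0, 0, 0, -27, 30, 0, 0, 0, 0]
}}

```text
t: 11.9
eef_pos: [0.4842, -0.2854, 0.1177]
eef_rot: [[0.981, 0.194, 0.0], [0.194, -0.981, -0.0], [0.0, 0.0, -1.0]]
ft_force: [0.7, 0.3, -0.0]
grip_width: 1.0
grip_force: 0.0
```

Request:
{"op": "move_arm", "data": {
  "series": [0, -27, 30, 0, 0, 0, 0, 0, 0, 0, 0, 0, 0, 0, 0, 0, 0, 0, 0, 0, 0]
}}

```text
t: 12.2
eef_pos: [0.4641, -0.3194, 0.1176]
eef_rot: [[0.982, 0.191, 0.001], [0.191, -0.982, 0.0], [0.001, -0.0, -1.0]]
ft_force: [-0.1, 1.2, -0.3]
grip_width: 0.997
grip_force: 0.0
```

```bash
python3 - <<'E'
from h import *
go(.4652,-.3196,-.0215,-78.9)
T=camera("top");S=camera("scene")
a=cv2.resize(T["pixels"][150:250,300:430],(780,600),interpolation=cv2.INTER_CUBIC)
cv2.imwrite("pics/p2.png",a)
for n in("jar_green","jar_dark"):print(n,[(d["at"],round(d["conf"],2)) for P in(T,S) for d in place_of(n,P)])
E
```

```text
turn -0.1 shift [  1.1   0.4 139.1] tilt 0.03 t 12.2 j7 -0.44
jar_green [([336.1, 180.3], 0.97), ([155.3, 197.2], 0.36), ([312.0, 178.7], 0.63)]
jar_dark [([398.1, 213.6], 0.52), ([372.0, 182.8], 0.7)]
```

View pics/p2.png

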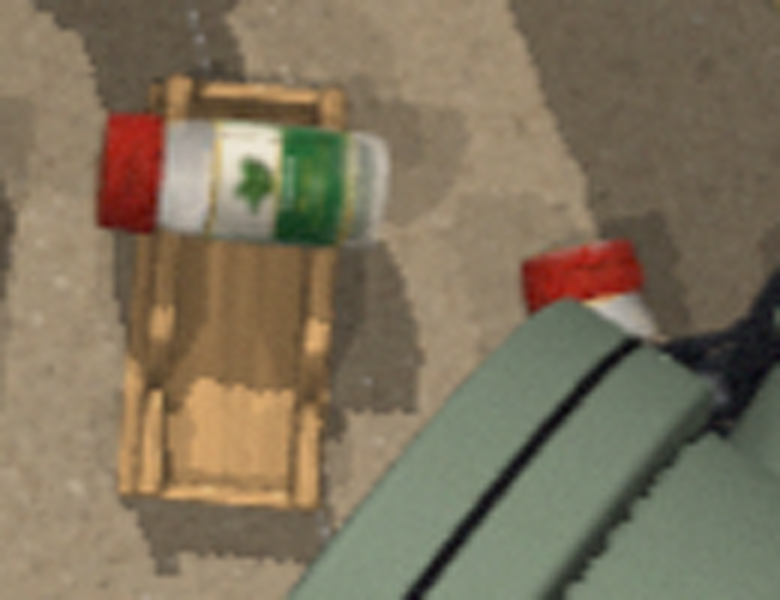

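The green jar sits squarely in the far groove, cap left (130,172) and foot right (375,190). Now the dark jar.

Request:
{"op": "move_arm", "data": {
  "series": [0, 1, 0, 40, 0, 0, 0, 0, 0, 0, 40, 0, 0, 0, 0, 0, 0, 30, 0, 0, 0, 0, 0, 0, 15, 0, 0, 0, 0, 0, 0, 10, 0, 0, 0, 0, 0, 0, 4, 0, 0, 0, 0, 0, 0, 0, 0, 0, 0]
}}

```text
t: 13.2
eef_pos: [0.4656, -0.3192, -0.0212]
eef_rot: [[0.981, 0.193, 0.001], [0.193, -0.981, -0.001], [0.0, 0.001, -1.0]]
ft_force: [-0.2, -0.2, 0.1]
grip_width: 0.998
grip_force: 0.0
```

Request:
{"op": "move_arm", "data": {
  "series": [1, 0, 0, 0, 0, 0, 0, 1, 0, 0, 0, 0, 0, 0, 1, 0, 0, 0, 0, 0, 0, 1, 0, 0, 0, 0, 0, 0, 1, 0, 0, 0, 0, 0, 0, 1, 0, 0, 0, 0, 0, 0]
}}

```text
t: 13.8
eef_pos: [0.4656, -0.3192, -0.0209]
eef_rot: [[0.981, 0.193, 0.001], [0.193, -0.981, -0.001], [0.001, 0.001, -1.0]]
ft_force: [-1.6, 2.2, 12.6]
grip_width: 0.482
grip_force: 59.2
```

Request:
{"op": "move_arm", "data": {
  "series": [1, 0, 0, -20, 0, 0, 0, 1, 0, 0, -45, 0, 0, 0, 1, 0, 0, -45, 0, 0, 0, 1, 0, 0, -10, 0, 0, -8.4, 1, 0, 0, 0, 0, 0, -8.4, 1, 0, 0, 0, 0, 0, -8.4, 1, 0, 0, 0, 0, 0, -8.4, 1, 0, 0, 0, 0, 0, -8.4, 1, 0, 0, 0, 0, 0, -8.4, 1, 0, 0, 0, 0, 0, -8.4, 1, 0, 0, 0, 0, 0, -8.4, 1, 0, 0, 0, 0, 0, -8.4]
}}

```text
t: 15.0
eef_pos: [0.4652, -0.319, 0.0985]
eef_rot: [[0.051, 0.999, 0.0], [0.999, -0.051, -0.0], [-0.0, 0.0, -1.0]]
ft_force: [0.6, -0.5, -1.0]
grip_width: 0.488
grip_force: 61.7
```

```bash
python3 - <<'E'
from h import *
go(.4663,-.1744,-.003,-3.2)
E
```

```text
turn 0.3 shift [144.5  -7.  101.5] tilt 0.02 t 15.0 j7 0.49
```

Request:
{"op": "move_arm", "data": {
  "series": [1, 40, -2, 0, 0, 0, 0.3, 1, 40, -2, 0, 0, 0, 0, 1, 40, -2, 0, 0, 0, 0, 1, 24, 0, 20, 0, 0, 0, 1, 0, 0, 25, 0, 0, 0, 1, 0, 0, 25, 0, 0, 0, 1, 0, 0, 5, 0, 0, 0, 1, 0, 0, 0, 0, 0, 0]
}}

```text
t: 15.8
eef_pos: [0.4678, -0.175, 0.0232]
eef_rot: [[0.063, 0.998, -0.001], [0.998, -0.063, 0.0], [-0.0, -0.001, -1.0]]
ft_force: [0.2, -0.7, -1.0]
grip_width: 0.485
grip_force: 61.8
```

```bash
python3 - <<'E'
from h import *
go(.467,-.1750,-.003,-3.2)
E
```

```text
turn -0.4 shift [-0.1 -0.8 26.2] tilt 0.06 t 15.8 j7 0.28
```

Request:
{"op": "move_arm", "data": {
  "series": [1, 0, -1, 10, 0, 0, 0, 1, 0, 0, 8, 0, 0, 0, 1, 0, 0, 4, 0, 0, 0, 1, 0, 0, 3, 0, 0, 0, 1, 0, 0, 1, 0, 0, 0, 1, 0, 0, 0, 0, 0, 0]
}}

```text
t: 16.4
eef_pos: [0.4672, -0.1747, -0.002]
eef_rot: [[0.062, 0.998, 0.0], [0.998, -0.062, -0.0], [-0.0, 0.0, -1.0]]
ft_force: [-4.7, 3.0, 19.6]
grip_width: 0.484
grip_force: 64.2
```

Request:
{"op": "move_arm", "data": {
  "series": [0.32, 0, 0, 0, 0, 0, 0, 0.32, 0, 0, 0, 0, 0, 0, 0.32, 0, 0, 0, 0, 0, 0, 0.32, 0, 0, 0, 0, 0, 0, 0.32, 0, 0, -10, 0, 0, 0, 0.32, 0, 0, -30, 0, 0, 0, 0.32, 0, 0, -40, 0, 0, 0, 0, 0, 0, -40, 0, 0, 0, 0, 0, 0, 0, 0, 0, 0]
}}

```text
t: 17.3
eef_pos: [0.4687, -0.1755, 0.122]
eef_rot: [[0.063, 0.998, 0.006], [0.998, -0.063, -0.002], [-0.002, 0.006, -1.0]]
ft_force: [1.0, -0.5, -0.3]
grip_width: 0.986
grip_force: 0.0
```

```bash
python3 - <<'E'
from h import *
for a in(156.8,-23.2): go(.4908,.2652,.03,a)
E
```

```text
turn -160.4 shift [-413.8  153.2   92. ] tilt 0.37 t 17.3 j7 0.28
turn 19.6 shift [ 413.8 -153.2   92. ] tilt 0.37 t 17.3 j7 0.28
```

Request:
{"op": "move_arm", "data": {
  "series": [0, 0, 0, 0, 0, 0, 8.2, 0, 0, 0, 0, 0, 0, 8.2, 0, 0, 0, 0, 0, 0, 3.2, 0, 44, -17, 0, 0, 0, 0, 0, 44, -17, 0, 0, 0, 0, 0, 44, -17, 0, 0, 0, 0, 0, 44, -17, 0, 0, 0, 0, 0, 44, -17, 0, 0, 0, 0, 0, 44, -17, 0, 0, 0, 0, 0, 44, -17, 0, 0, 0, 0, 0, 44, -17, 0, 0, 0, 0, 0, 44, -17, 0, 0, 0, 0]
}}

```text
t: 18.5
eef_pos: [0.4818, 0.2516, 0.1176]
eef_rot: [[0.393, 0.919, -0.0], [0.919, -0.393, 0.0], [0.0, -0.0, -1.0]]
ft_force: [0.7, -1.0, -0.1]
grip_width: 0.998
grip_force: 0.0
```

Request:
{"op": "move_arm", "data": {
  "series": [0, 18, 0, 30, 0, 0, 0, 0, 0, 0, 20, 0, 0, 0, 0, 0, 0, 0, 0, 0, 0, 0, 0, 0, 0, 0, 0, 0]
}}

```text
t: 18.9
eef_pos: [0.4895, 0.2655, 0.0679]
eef_rot: [[0.394, 0.919, -0.0], [0.919, -0.394, -0.0], [-0.0, -0.0, -1.0]]
ft_force: [0.3, -0.8, 0.4]
grip_width: 0.996
grip_force: 0.0
```

```bash
python3 - <<'E'
from h import *
go(.4908,.2652,-.020,-23.2)
T=camera("top");S=camera("scene")
for n in("teaspoon","jar_dark","jar_green"):print(n,[(np.round(d["at"],1),round(d["conf"],2)) for P in(T,S) for d in place_of(n,P)])
a=cv2.resize(T["pixels"][155:245,300:390],(500,500),interpolation=cv2.INTER_CUBIC)
b=cv2.resize(S["pixels"][190:290,110:170],(300,500),interpolation=cv2.INTER_CUBIC)
cv2.imwrite("pics/p3.png",np.hstack([a,b]))
E
```

```text
turn -0.0 shift [ 0.2  1.3 87.9] tilt 0.02 t 18.9 j7 -0.63
teaspoon [(array([152.7, 201.5]), 0.5), (array([160.1, 247.8]), 0.54)]
jar_dark [(array([330.6, 217.2]), 0.72), (array([330.5, 191.3]), 0.89)]
jar_green [(array([334.4, 178.5]), 0.64), (array([309.9, 179.8]), 0.69)]
```

View pics/p3.png

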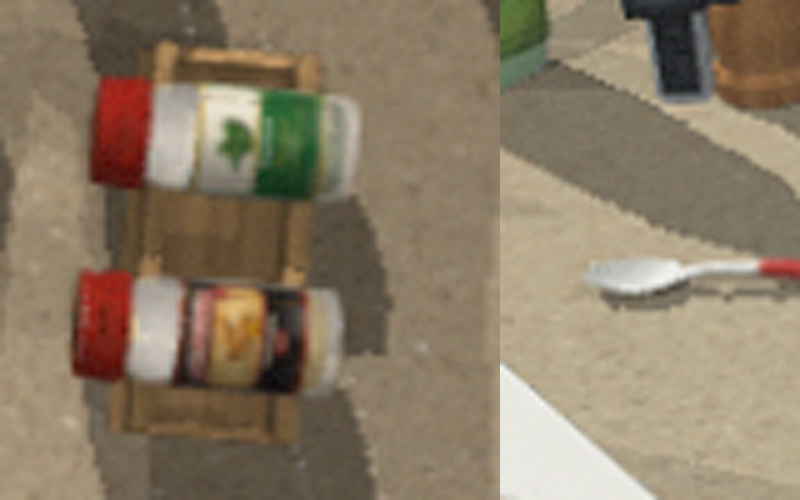

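Both jars lie parallel in their grooves, caps left at (120,130) and (100,325). Next the spoon.

Request:
{"op": "move_arm", "data": {
  "series": [0, 0, 1, 35, 0, 0, 0, 0, 0, 0, 30, 0, 0, 0, 0, 0, 0, 15, 0, 0, 0, 0, 0, 0, 10, 0, 0, 0, 0, 0, 0, 2, 0, 0, 0, 0, 0, 0, 0, 0, 0, 0, 1, 0, 0, 0, 0, 0, 0, 1, 0, 0, 0, 0, 0, 0, 1, 0, 0, 0, 0, 0, 0, 1, 0, 0, 0, 0, 0, 0, 1, 0, 0, 0, 0, 0, 0, 1, 0, 0, 0, 0, 0, 0]
}}

```text
t: 20.5
eef_pos: [0.4931, 0.2674, -0.0211]
eef_rot: [[0.394, 0.919, 0.006], [0.919, -0.394, 0.004], [0.006, 0.004, -1.0]]
ft_force: [7.7, 15.2, 59.3]
grip_width: 0.007
grip_force: 29.1
```

Request:
{"op": "move_arm", "data": {
  "series": [1, 0, 0, -5, 0, 0, 0, 0.3, 0, 0, -5, 0, 0, 0, 0, 0, 0, 0, 0, 0, 0, 0, 0, 0, 0, 0, 0, 0, 0, 0, 0, 0, 0, 0, 0, 0, 0, 0, -20, 0, 0, 0, 0, 0, 0, -40, 0, 0, 0, 0, 0, 0, -40, 0, 0, 0]
}}

```text
t: 21.3
eef_pos: [0.4899, 0.2652, 0.0858]
eef_rot: [[0.394, 0.919, -0.001], [0.919, -0.394, -0.001], [-0.002, -0.001, -1.0]]
ft_force: [0.8, 1.1, -0.3]
grip_width: 0.999
grip_force: 0.0
```

```bash
python3 - <<'E'
from h import *
T=camera("top");S=camera("scene");o=get_obs();print(o["eef_pos"],o["grip_width"])
print([(np.round(d["at"],1),round(d["conf"],2)) for P in(T,S) for d in place_of("teaspoon",P)],[np.round(d["rect"],1) for P in (T,S) for d in spot_in("teaspoon",P)])
a=cv2.resize(T["pixels"][170:230,110:190],(533,400),interpolation=cv2.INTER_CUBIC)
b=cv2.resize(S["pixels"][200:280,110:200],(450,400),interpolation=cv2.INTER_CUBIC)
im=np.hstack([cv2.resize(a,(400,300)),cv2.resize(b,(338,300))]);cv2.imwrite("pics/sp.png",im)
E
```

```text
[0.492  0.2663 0.0892] 0.9986074342920301
[(array([154. , 200.3]), 0.62), (array([324. , 198.4]), 0.35)] [array([154.7, 200.9,  43.2,  30.7]), array([156.5, 246.2,  61. ,   6.7])]
```

View pics/sp.png

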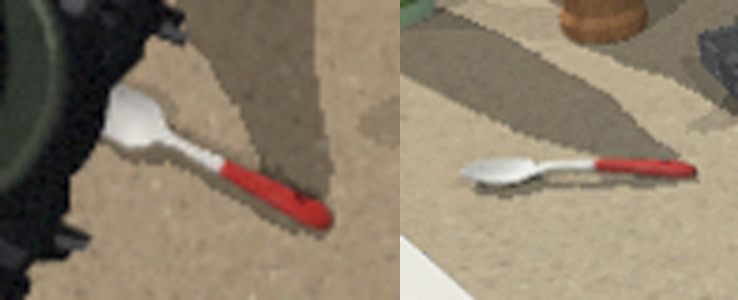

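The spoon has hardly moved: handle end at crop (330,225), bowl at (115,115). The fingers shut just above it, so their offset is about 32 mm rather than 27. I'll check its position from the red handle and go about 8 mm lower.

```bash
python3 - <<'E'
from h import *
T=camera("top");h=cv2.cvtColor(T["pixels"],cv2.COLOR_BGR2HSV);m=((h[...,0]<8)|(h[...,0]>172))&(h[...,1]>150)&(h[...,2]>70)
k,l,st,ce=cv2.connectedComponentsWithStats(m.astype(np.uint8))
for i in range(1,k):
    if 40<st[i,4] and st[i,0]<200:
        ys,xs=np.nonzero(l==i);W=np.array([atz(T,(u,v),.006)[:2] for u,v in zip(xs,ys)])
        c=W.mean(0);d=np.linalg.svd(W-c)[2][0];d=d if d[1]>0 else -d
        s=(W-c)@d;print(st[i],ce[i],"cent",c,"yaw",np.degrees(np.arctan2(d[1],d[0])),"end",c+d*(s.min()-.0008),"mid",c+d*(s.min()-.0008+.066))
print("was cent",atz(T,(165.7,208.3),.006))
go(.4908,.2652,-.029,-23.2)
E
```

```text
[154 202  22  14  99] [165.5455 208.798 ] cent [0.4734 0.2309] yaw 63.91595570970442 end [0.4618 0.2072] mid [0.4908 0.2664]
was cent [0.4746 0.2305 0.006 ]
turn 0.0 shift [  0.2   0.9 113.2] tilt 0.1 t 21.65 j7 -0.63
```

Request:
{"op": "move_arm", "data": {
  "series": [0, 1, 1, 40, 0, 0, 1.5, 0, 0, 0, 40, 0, 0, 0, 0, 0, 0, 20, 0, 0, 0, 0, 0, 0, 8, 0, 0, 0, 0, 0, 0, 5, 0, 0, 0, 0, 0, 0, 0, 0, 0, 0, 1, 0, 0, 0, 0, 0, 0, 1, 0, 0, 0, 0, 0, 0, 1, 0, 0, 0, 0, 0, 0, 1, 0, 0, 0, 0, 0, 0, 1, 0, 0, 0, 0, 0, 0, 1, 0, 0, 0, 0, 0, 0]
}}

```text
t: 22.85
eef_pos: [0.4916, 0.2663, -0.0273]
eef_rot: [[0.418, 0.909, 0.0], [0.909, -0.418, 0.0], [0.0, -0.0, -1.0]]
ft_force: [-3.3, -0.6, 9.4]
grip_width: 0.207
grip_force: 58.3
```

Request:
{"op": "move_arm", "data": {
  "series": [1, 0, 0, -15, 0, 0, 0, 1, 0, 0, -45, 0, 0, 0, 1, 0, 0, -45, 0, 0, 0, 1, 0, 0, -5, 0, 0, 7.8, 1, 0, 0, 0, 0, 0, 7.8, 1, 0, 0, 0, 0, 0, 7.8, 1, 0, 0, 0, 0, 0, 7.8, 1, 0, 0, 0, 0, 0, 7.8, 1, 0, 0, 0, 0, 0, 7.8, 1, 0, 0, 0, 0, 0, 7.8, 1, 0, 0, 0, 0, 0, 7.8, 1, 0, 0, 0, 0, 0, 7.5]
}}

```text
t: 24.05
eef_pos: [0.4916, 0.2664, 0.0832]
eef_rot: [[0.996, -0.085, 0.0], [-0.085, -0.996, 0.001], [0.0, -0.001, -1.0]]
ft_force: [-0.8, -0.1, 0.4]
grip_width: 0.208
grip_force: 58.4
```

```bash
python3 - <<'E'
from h import *
go(.4911,-.0244,.01,-94.6)
print(get_obs()["grip_width"])
E
```

```text
turn -0.3 shift [ 22.8 289.9  73.2] tilt 0.05 t 24.05 j7 -1.52
0.2079677719170628
```

Request:
{"op": "move_arm", "data": {
  "series": [1, 3, 42, 0, 0, 0, 0, 1, 3, 42, 0, 0, 0, 0, 1, 3, 42, 0, 0, 0, 0, 1, 4, 42, 0, 0, 0, 0, 1, 4, 42, 0, 0, 0, 0, 1, 3, 42, 0, 0, 0, 0, 1, 3, 38, 10, 0, 0, 0, 1, 0, 0, 20, 0, 0, 0, 1, 0, 0, 20, 0, 0, 0, 1, 0, 0, 0, 0, 0, 0]
}}

```text
t: 25.05
eef_pos: [0.4907, -0.0248, 0.0315]
eef_rot: [[0.997, -0.081, -0.002], [-0.081, -0.997, 0.001], [-0.002, -0.001, -1.0]]
ft_force: [0.4, 0.1, -0.2]
grip_width: 0.208
grip_force: 58.4
```

```bash
python3 - <<'E'
from h import *
go(.4911,-.0244,-.0225,-94.6)
print(get_obs()["grip_width"])
E
```

```text
turn -0.0 shift [ 0.3 -0.5 54. ] tilt 0.11 t 25.05 j7 -0.88
0.2083998738110336
```

Request:
{"op": "move_arm", "data": {
  "series": [1, 0, 0, 25, 0, 0, 0, 1, 0, 0, 18, 0, 0, 0, 1, 0, 0, 8, 0, 0, 0, 1, 0, 0, 3, 0, 0, 0, 1, 0, 0, 0, 0, 0, 0]
}}

```text
t: 25.55
eef_pos: [0.4917, -0.0248, -0.0211]
eef_rot: [[0.997, -0.08, 0.001], [-0.08, -0.997, -0.0], [0.001, 0.0, -1.0]]
ft_force: [-0.3, -1.1, 1.4]
grip_width: 0.206
grip_force: 58.4
```

Request:
{"op": "move_arm", "data": {
  "series": [1, 0, 0, 1, 0, 0, 0, 0.6, 0, 0, 0, 0, 0, 0, 0.6, 0, 0, 0, 0, 0, 0, 0.6, 0, 0, 0, 0, 0, 0, 0.6, 0, 0, -15, 0, 0, 0, 0.6, 0, 0, -35, 0, 0, 0, 0.6, 0, 0, -40, 0, 0, 0, 0, 0, 0, -30, 0, 0, 0, 0, 0, 0, 0, 0, 0, 0]
}}

```text
t: 26.45
eef_pos: [0.4926, -0.0248, 0.1003]
eef_rot: [[0.997, -0.08, 0.004], [-0.08, -0.997, -0.0], [0.004, -0.0, -1.0]]
ft_force: [0.7, 0.3, -1.0]
grip_width: 0.728
grip_force: 0.0
```

```bash
python3 - <<'E'
from h import *
print(get_obs()["grip_width"],get_obs()["eef_pos"])
for a in (-130,-100,-94.6,-60,-39.8): print(a);go(.3431,-.2859,.06,a)
E
```

```text
0.7277089538682452 [ 0.4926 -0.0248  0.1003]
-130
turn 35.4 shift [ 53.3 296.1  40.3] tilt 0.25 t 26.45 j7 -0.96
-100
turn 5.4 shift [-101.9  283.1   40.3] tilt 0.25 t 26.45 j7 -0.96
-94.6
turn 0.0 shift [-128.1  272.3   40.3] tilt 0.25 t 26.45 j7 -0.96
-60
turn -34.6 shift [-260.1  151.4   40.3] tilt 0.25 t 26.45 j7 -0.96
-39.8
turn -54.8 shift [-296.3   52.3   40.3] tilt 0.25 t 26.45 j7 -0.96
```

Request:
{"op": "move_arm", "data": {
  "series": [0, -18, 39, 0, 0, 0, 0, 0, -18, 39, 0, 0, 0, 0, 0, -18, 39, 0, 0, 0, 0, 0, -18, 39, 0, 0, 0, 0, 0, -18, 39, 0, 0, 0, 0, 0, -19, 39, 0, 0, 0, 0, 0, -19, 38, 10, 0, 0, 0, 0, 0, 0, 30, 0, 0, 0, 0, 0, 0, 0, 0, 0, 0, 0, 0, 0, 0, 0, 0, 0]
}}

```text
t: 27.45
eef_pos: [0.342, -0.285, 0.0574]
eef_rot: [[0.997, -0.08, -0.001], [-0.08, -0.997, 0.001], [-0.001, -0.001, -1.0]]
ft_force: [0.6, -0.1, 0.2]
grip_width: 1.003
grip_force: 0.0
```

```bash
python3 - <<'E'
from h import *
go(.3431,-.2859,-.029,-94.6)
T=camera("top");S=camera("scene")
for n in("teaspoon","tea_light"):print(n,[(np.round(d["at"],1),round(d["conf"],2)) for P in(T,S) for d in place_of(n,P)])
a=cv2.resize(T["pixels"][160:250,240:310],(350,450),interpolation=cv2.INTER_CUBIC)
b=cv2.resize(T["pixels"][245:335,350:440],(450,450),interpolation=cv2.INTER_CUBIC)
cv2.imwrite("pics/p4.png",np.hstack([a,b]))
E
```

```text
turn 0.0 shift [ 1.1  0.8 86.4] tilt 0.09 t 27.45 j7 -0.34
teaspoon [(array([276.3, 202.2]), 0.84), (array([275.1, 215.8]), 0.49)]
tea_light [(array([331. , 217.1]), 0.72), (array([385.9, 269.4]), 0.46), (array([275.7, 199.8]), 0.44)]
```

View pics/p4.png

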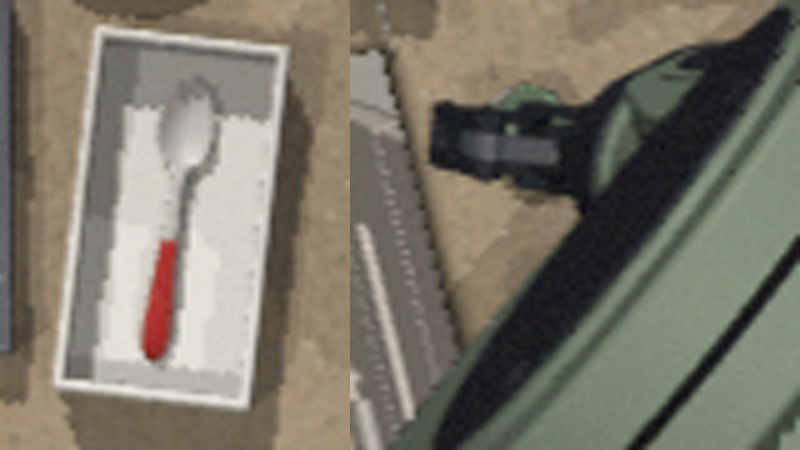

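The spoon lies flat and lengthwise in the white tray, bowl (187,130), handle end (155,350). Now the green tea light at full-picture pixel (386,269), just under the gripper.

Request:
{"op": "move_arm", "data": {
  "series": [0, 1, 1, 35, 0, 0, 0, 0, 0, 0, 25, 0, 0, 0, 0, 0, 0, 15, 0, 0, 0, 0, 0, 0, 7, 0, 0, 0, 0, 0, 0, 4, 0, 0, 0, 0, 0, 0, 0, 0, 0, 0]
}}

```text
t: 28.35
eef_pos: [0.3431, -0.2868, -0.0285]
eef_rot: [[0.997, -0.08, 0.0], [-0.08, -0.997, -0.0], [0.0, 0.0, -1.0]]
ft_force: [-0.4, -0.8, 0.4]
grip_width: 1.001
grip_force: 0.0
```

Request:
{"op": "move_arm", "data": {
  "series": [1, 0, 0, 0, 0, 0, 0, 1, 0, 0, 0, 0, 0, 0, 1, 0, 0, 0, 0, 0, 0, 1, 0, 0, 0, 0, 0, 0, 1, 0, 0, 0, 0, 0, 0, 1, 0, 0, 0, 0, 0, 0]
}}

```text
t: 28.95
eef_pos: [0.3432, -0.2869, -0.0281]
eef_rot: [[0.997, -0.08, 0.001], [-0.08, -0.997, -0.001], [0.001, 0.001, -1.0]]
ft_force: [-1.0, 0.3, 16.2]
grip_width: 0.409
grip_force: 58.3
```

Request:
{"op": "move_arm", "data": {
  "series": [1, 0, 0, -10, 0, 0, 0, 1, 0, 0, -30, 0, 0, 0, 1, 0, 0, -40, 0, 0, 0, 1, 0, 0, -40, 0, 0, 0, 1, 0, 0, 0, 0, 0, 0]
}}

```text
t: 29.45
eef_pos: [0.3442, -0.2874, 0.0954]
eef_rot: [[0.997, -0.079, 0.004], [-0.079, -0.997, -0.003], [0.005, 0.003, -1.0]]
ft_force: [0.9, -0.4, -0.6]
grip_width: 0.405
grip_force: 60.3
```

```bash
python3 - <<'E'
from h import *
o=get_obs();T=camera("top");S=camera("scene");print(o["grip_width"],o["ft_force"],o["eef_pos"])
for n in("tea_light",):print(n,[(np.round(d["at"],1),np.round(d["conf"],2)) for d in place_of(n,T)],"|",[(np.round(d["at"],1),np.round(d["conf"],2)) for d in place_of(n,S)])
p=np.array(o["eef_pos"]);print("expected held underside px",proj(T,[p[0],p[1],p[2]+.029]),"ground",proj(T,[.343,-.286,0]))
go(.4686,.1014,.05,-88)
E
```

```text
0.40547167219231284 [ 0.9082 -0.3592 -0.6219] [ 0.3442 -0.2874  0.0954]
tea_light [] | []
expected held underside px [[400.0166 273.0961]] ground [[384.2615 269.2754]]
turn -6.6 shift [ 139.2 -383.2   40.8] tilt 0.04 t 29.65 j7 -0.35
```

Request:
{"op": "move_arm", "data": {
  "series": [1, 0, 0, 0, 0, 0, -6.6, 1, 14, -39, 0, 0, 0, 0, 1, 14, -39, 0, 0, 0, 0, 1, 14, -39, 0, 0, 0, 0, 1, 14, -39, 0, 0, 0, 0, 1, 14, -39, 0, 0, 0, 0, 1, 14, -39, 0, 0, 0, 0, 1, 14, -39, 0, 0, 0, 0, 1, 14, -39, 0, 0, 0, 0, 1, 14, -36, 0, 0, 0, 0, 1, 13, -35, 10, 0, 0, 0, 1, 0, 0, 0, 0, 0, 0]
}}

```text
t: 30.85
eef_pos: [0.4681, 0.1053, 0.079]
eef_rot: [[0.999, 0.041, -0.003], [0.041, -0.999, 0.001], [-0.003, -0.001, -1.0]]
ft_force: [-0.1, -0.6, 0.1]
grip_width: 0.408
grip_force: 60.3
```

Request:
{"op": "move_arm", "data": {
  "series": [1, 0, 0, 20, 0, 0, 0, 1, 0, 0, 0, 0, 0, 0, 1, 0, 0, 0, 0, 0, 0]
}}

```text
t: 31.15
eef_pos: [0.468, 0.1002, 0.061]
eef_rot: [[0.999, 0.034, -0.002], [0.034, -0.999, -0.001], [-0.002, 0.0, -1.0]]
ft_force: [-0.7, -0.1, -0.2]
grip_width: 0.416
grip_force: 60.3
```

```bash
python3 - <<'E'
from h import *
S=camera("scene");T=camera("top");o=get_obs();print(o["grip_width"],o["eef_pos"])
for n in("tea_light",):print(n,[(np.round(d["at"],1),np.round(d["conf"],2)) for d in place_of(n,T)],"|",[(np.round(d["at"],1),np.round(d["conf"],2)) for d in place_of(n,S)])
p=np.array(o["eef_pos"]);print("exp S",proj(S,[p[0],p[1],p[2]+.029]))
go(.4686,.1014,-.024,-88)
# last picture: held light beside final needs
b=cv2.resize(S["pixels"][180:255,180:280],(800,600),interpolation=cv2.INTER_CUBIC);cv2.imwrite("pics/tl.png",b)
E
```

```text
0.4110739723561612 [0.4685 0.1005 0.0616]
tea_light [(array([395.4, 306. ]), np.float64(0.76))] | []
exp S [[229.9164 196.2739]]
turn 0.0 shift [ 0.  -0.6 85.6] tilt 0.02 t 31.35 j7 -0.98
```

Request:
{"op": "move_arm", "data": {
  "series": [1, 0, -1, 35, 0, 0, 0, 1, 0, 0, 30, 0, 0, 0, 1, 0, 0, 12, 0, 0, 0, 1, 0, 0, 5, 0, 0, 0, 1, 0, 0, 2, 0, 0, 0, 1, 0, 0, 0, 0, 0, 0]
}}

```text
t: 31.95
eef_pos: [0.4687, 0.1019, -0.0223]
eef_rot: [[0.999, 0.035, 0.001], [0.035, -0.999, 0.0], [0.001, -0.0, -1.0]]
ft_force: [0.7, -0.4, -0.6]
grip_width: 0.41
grip_force: 60.3
```

Request:
{"op": "move_arm", "data": {
  "series": [1, 0, 0, 2, 0, 0, 0, 1, 0, 0, 0, 0, 0, 0]
}}

```text
t: 32.15
eef_pos: [0.4688, 0.1021, -0.024]
eef_rot: [[0.999, 0.035, 0.001], [0.035, -0.999, 0.0], [0.001, -0.0, -1.0]]
ft_force: [-0.9, 0.5, 8.6]
grip_width: 0.41
grip_force: 61.2
```

Request:
{"op": "move_arm", "data": {
  "series": [0.4, 0, 0, 0, 0, 0, 0, 0.4, 0, 0, 0, 0, 0, 0, 0.4, 0, 0, 0, 0, 0, 0, 0.4, 0, 0, -15, 0, 0, 0, 0.4, 0, 0, -35, 0, 0, 0, 0.4, 0, 0, -45, 0, 0, 0, 0.4, 0, -45, -20, 0, 0, 0, 0.4, 0, -45, 0, 0, 0, 0, 0.4, 0, -45, 0, 0, 0, 0, 0.4, 0, -45, 0, 0, 0, 0, 0.4, 0, -30, 0, 0, 0, 0, 0.4, 0, 0, 0, 0, 0, 0]
}}

```text
t: 33.35
eef_pos: [0.4596, 0.316, 0.0895]
eef_rot: [[0.999, 0.041, -0.001], [0.041, -0.999, 0.001], [-0.001, -0.001, -1.0]]
ft_force: [0.8, -0.7, 0.2]
grip_width: 0.6
grip_force: 0.0
```

```bash
python3 - <<'E'
from h import *
S=camera("scene");T=camera("top")
print([(np.round(d["at"],1),np.round(d["conf"],2)) for P in(T,S) for d in place_of("tea_light",P)])
a=cv2.resize(T["pixels"][145:240,190:370],(800,422),interpolation=cv2.INTER_CUBIC)
b=cv2.resize(S["pixels"][170:250,180:370],(800,337),interpolation=cv2.INTER_CUBIC)
im=np.vstack([a,b]);cv2.imwrite("pics/end.png",cv2.resize(im,(632,600)))
E
```

```text
[(array([219.8, 212.5]), np.float64(0.77)), (array([396.8, 303. ]), np.float64(0.67)), (array([232.9, 232.3]), np.float64(0.5))]
```

View pics/end.png

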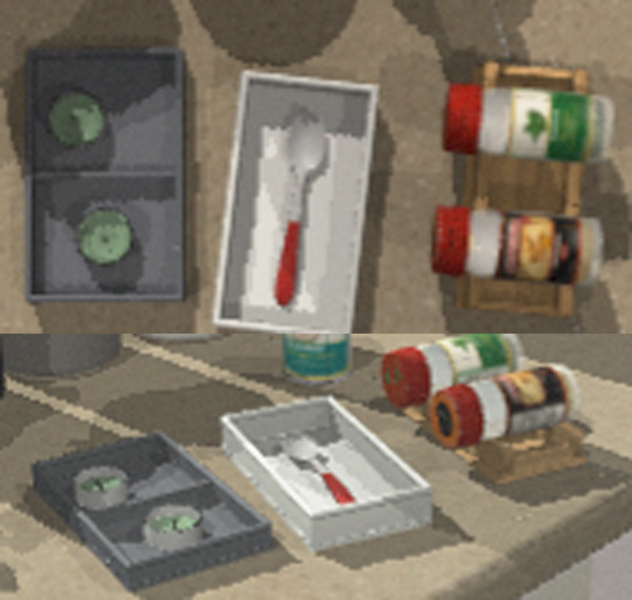

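The end view shows everything in place: the tea light upright in the near bay (105,237), the spoon flat in the white tray, and both jars in their grooves with caps left. Handing in.

```bash
python3 -c "
from plant import *
print(close_job())"
```

```text
the job is handed in; nothing more can be done
None
```

The job is handed in: both jars lie in the rack grooves with their caps to the same side, the teaspoon is flat and lengthwise in the white tray, and the green tea light stands upright in the empty bay, all done by about 33 s on the robot's clock.

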